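# Snap the filter cap into the photometer

## Task

Fit the black filter cap to the photometer: set it upright in the round port on top of the instrument and let go, then take the hand pusher from its stand and press the cap straight down with it, not with the fingers, until the clips snap over it and it sits fully home. Press gently, never harder than 25 N, since the glass in the cap cracks. Put the pusher back upright in its stand and leave everything else on the bench where it is.

Things in the scene. Friction and masses are not known exactly. Their poses are not given: they have to be found in the camera images.
- photometer: Fixed cream box, 180 mm (its x) by 160 mm (y) by 90 mm high; origin under its centre. Its top is flat and clear but for a display 4 mm proud at the +x end. In the port in its top sits a floating carrier with three sprung steel clips that lean inward and a rubber seal below them. The carrier sinks under a soft spring (1 to 5 N), then meets a stop whose depth, 2 to 24 mm, is unknown.
- port (a point): Centre of the mouth of the round port, level with the photometer's top face, 90 mm above the bench and 25 mm from the box's middle towards its -x side. z is up. The port is 46 mm in diameter with a 2.5 mm lead-in bevel; below the mouth it is a plain bore, wide enough for the pusher's foot to follow the cap down.
- cap_mid (a point): Centre of the filter cap, half-way up: loose, black plastic, window in its top, 45 g, 23 mm tall, upright on a square pale rubber pad 4 mm thick, 100 mm wide. Below, a bevelled flange 9 mm high, 44 mm in diameter; above, a plain round neck 34 mm in diameter, 14 mm high, to grip. z is its axis, up. In the port it rests on the clips, leaning up to 10 degrees, its centre some 3 mm above the top.
- cap: The same cap; origin at the centre of its underside, z up. Pressed, it first sinks easily with the carrier to the unknown stop; then resistance climbs to about 9 N and drops as it snaps past the clips within 12 mm more; then the seal gives 2.5 mm at 7 N/mm and is hard. 14 to 16 N seats it; over 25 N cracks it. Let go, it rises with the carrier: home, its centre is 8 mm below the top; unsnapped, it comes back up.
- pusher_mid (a point): Centre of the hand pusher, half-way up (58 mm above its underside). It stands loose and upright in the stand, 116 mm tall, 160 g: a flat round rubber-faced metal foot 34 mm in diameter and 20 mm high, a shank 18 mm in diameter, then a black grip 26 mm in diameter from 45 mm up to the top. z is its axis, up (from foot to grip).
- pusher: The same pusher; the origin is at the centre of its underside, z up.
- stand_hole0 (a point): Centre of the mouth of the pusher's stand, a grey plastic block 80 x 80 x 40 mm fixed to the bench; the point is level with its top. The round hole is 40 mm in diameter and 30 mm deep, with a 3 mm bevel; the pusher stands on its bottom. Stand and pad may be on either side of the photometer.
- spare_ring: Bystander: a loose flat black ring, 66 mm across, 12 mm high; origin under its centre.
- bottle: Bystander: a loose glass jar with a screw cap, 60 mm across, 120 mm tall; origin under its centre.
- beaker: Bystander: a loose glass beaker, 72 mm across, 85 mm tall; origin under its centre.
- dish: Bystander: a loose clear shallow dish, 70 mm across, 15 mm high; origin under its centre.
Mind the look-alikes: they are no part of the job. What is shaped like the cap but brown or purple is not meant.

How it is judged (in metres and radians):
On the way, in this order (a step that is already met when the one before it is completed fails the run):
1. the cap lies in the port on its clips, upright within 17 degrees, let go and not yet pressed home (horizontal distance between cap_mid and port below 0.004 m and z of cap_mid in the frame of port between -0.003 and 0.009 m and angle between cap_mid's own z axis and vertical below 0.3 rad and contact force between the fingers and cap below 0.1 N), for 0.2 s.
2. the pusher bears on the cap with more than 5 N, deep in the port (z of cap_mid in the frame of port below -0.005 m and horizontal distance between cap_mid and port below 0.004 m and angle between cap_mid's own z axis and vertical below 0.12 rad and contact force between pusher and cap above 5 N), for 0.05 s.
At the end, for the whole second after the job is handed in: The cap sits level (within 7 degrees) and centred (4 mm) in the port, snapped home with its centre more than 5 mm below the instrument's top; the pusher stands upright on the bottom of its stand's hole (within 7 degrees, 10 mm, 6 mm up); both at rest (z of cap_mid in the frame of port below -0.005 m and horizontal distance between cap_mid and port below 0.004 m and angle between each of cap_mid, pusher_mid's own z axis and vertical below 0.12 rad and horizontal distance between pusher_mid and stand_hole0 below 0.01 m and z of pusher in the frame of stand_hole0 below -0.024 m and linear speed of each of cap, pusher below 0.02 m/s); the robot touches nothing.
It fails at once if the pusher presses on the cap with more than 25 N (contact force between pusher and cap above 25 N).
It fails at once if the fingers, not the pusher, push the cap down: they touch it when its centre is over 10 mm below the instrument's top (contact force between the fingers and cap above 1 N and z of cap_mid in the frame of port below -0.01 m and horizontal distance between cap_mid and port below 0.015 m).
It fails at once if the pusher leans over 11 degrees while it presses on the cap (contact force between pusher and cap above 3 N and angle between pusher_mid's own z axis and vertical above 0.2 rad).
It fails at once if a bystander is shifted by more than 30 mm (distance of any of spare_ring, bottle, beaker, dish from where it was at the start of the episode above 0.03 m).
It also fails if it takes over 64 s, if anything falls off the work surface, if the arm or the gripper's body presses on something with over 40 N, if the wrist force passes 120 N, or if a joint passes its speed limit or range.

## Robot

A 7-joint arm with a two-finger parallel gripper is mounted at the origin on the work surface. World frame = base frame: x ahead of the robot, y to its left, z up, the work surface at z = 0. Lengths are in mm, angles in rad, forces in N, time in s.
With the tool pointing down it reaches from about 425 to 875 mm from the base axis. Payload 9.9 kg.
Tool frame: the origin (TCP) lies midway between the tips of the shut fingers; the grasp point (between the pads) lies manip.grasp_offset behind it (manip.grasp_offset is the distance from the TCP to the grasp point, in mm); z points along the fingers, y is the line along which they close (so a half turn about z gives the same grasp; the last joint's range is limited). The gripper opens to 85 mm and grips with 20 to 120 N. Pads are 22 mm wide; open, the fingers measure 114 mm over their backs; the gripper's body (76 mm by 85 mm) begins 54 mm behind the grasp point. The pads swing forward as they close: fully open they stand 13 mm farther back than shut.
Start: joints at [-1.221, 0.576, 0.025, 1.437, -0.015, 1.129, -0.057], TCP at [283.71, 612.484, 207.289] pointing down, gripper open.
Joint ranges: [-2.76, 2.76], [-0.34, 2.15], [-1.52, 1.57], [0.19, 2.46], [-1.09, 4.23], [0.17, 1.99], [-2.82, 2.82]. Speed limits (rad/s): [2.22, 2.22, 3.01, 3.01, 3.14, 3.14, 3.14].

## Interface

Orientations are given as a 3x3 rotation matrix whose columns are the frame's x, y, z axes.
In Python, from plant import manip gives the robot as it stands.
- The arm moves only by the shell command python3 -m inch 'ROWS' [FORCE]. ROWS is text: rows parted by semicolons, each of 5 numbers parted by spaces: the closure, from -1 (fully open) to 1 (shut), then the shift along the tool's x, y, z each as a share of 0.08 m, from -1 to 1, then the turn about the tool's z as a share of 45 degrees, from -1 to 1. In form: claw tx ty tz turn; .... A call has exactly 10 rows; each row shifts and turns the commanded pose from where the row before left it, along the tool's axes as they then stand; what a row does not reach is not made up. A row lasts 1/12 s, in which the tool goes at most 41.7 mm and 7.16 degrees, less where a joint would pass 70% of its speed; a pose out of reach is approached as far as the arm can. A call with a number of a shift or a turn outside -1 to 1 is refused whole. A call with a gripper value outside its range is refused whole. The fingers move at their own pace and stop on an object; FORCE is the grip in N (left out, the last holds). Time passes only in rows, so rows that do not move let the fingers close, or fill a call up. It gives the time, the measured TCP pose, the force, the opening and the grip force at its end, in the units of the state.
- manip.observe(): the state, without advancing time (a new reading comes with each control period).
- manip.capture(name): name is "scene" or "top"; returns a dict with "pixels" (400x640x3 uint8, blue, green, red), "mtx" (3x3 intrinsics, pixels), "pose" (4x4, takes a point from camera to world coordinates). Camera axes: x right, y down, z forward; pixel columns grow to the right and rows downward; lengths in mm; the calibration is good to about 2 mm. A picture is of the moment at which its call begins. There is no depth.
- manip.job_done(): hands the job in; it is judged then, once.
The state is a dict: "time_s": time; "qpos": joint angles; "joint_vel": joint speeds; "tau": joint torques, N m; "tcp_pos": TCP position; "tcp_rot": TCP orientation; "contact_force": force on the tool from outside, world axes, zero at the start; "ft_torque": the same for the moment, N m; "opening": opening from 0.0 (shut) to 1.0 (fully open); "finger_force": force on a finger pad.
Only numpy, scipy, OpenCV 4.12 (cv2) and the standard library are available. Lean on these libraries where they do the work, as an engineer would, in place of code of your own. Each camera call takes 0.05 s, during which the arm holds its last target. There are 200 camera calls.

## Working session

There is one attempt and no reset: what is moved stays moved. The work goes in short steps, Python scripts to look and compute and a shell command to move; the robot and the scene stay as the last step left them, time stands still between calls to the robot, and variables do not carry over. Pictures are saved under pics/ and viewed, at most 10 in all, crops included, and the job is handed in when it is done.

```bash
ls; mkdir -p pics; python3 - <<'E'
from plant import manip
import cv2,numpy as np
for n in("scene","top"):
    c=manip.capture(n);cv2.imwrite(f"pics/{n}0.png",c["pixels"]);print(n,c["mtx"].round(1).tolist(),c["pose"].round(3).tolist())
s=manip.observe();print(manip.grasp_offset,{k:np.round(v,3).tolist() for k,v in s.items()})
E
```

```text
pics
scene [[494.4, 0.0, 319.3], [0.0, 494.4, 192.3], [0.0, 0.0, 1.0]] [[0.662, 0.45, -0.599, 1310.945], [0.749, -0.388, 0.537, -657.83], [0.01, -0.804, -0.594, 843.258], [0.0, 0.0, 0.0, 1.0]]
top [[378.5, 0.0, 319.1], [0.0, 378.5, 197.6], [0.0, 0.0, 1.0]] [[-0.029, -0.988, 0.149, 411.289], [-0.999, 0.035, 0.041, 6.889], [-0.046, -0.148, -0.988, 889.167], [0.0, 0.0, 0.0, 1.0]]
18.700000000000003 {'time_s': 0.1, 'qpos': [-1.221, 0.576, 0.025, 1.438, -0.015, 1.129, -0.057], 'joint_vel': [-0.001, -0.002, 0.001, -0.002, -0.002, -0.002, 0.001], 'tau': [0.007, -76.731, 2.258, -28.661, 0.016, 0.009, -0.0], 'tcp_pos': [283.524, 612.088, 206.538], 'tcp_rot': [[-0.907, 0.42, -0.001], [0.42, 0.907, -0.001], [-0.0, -0.001, -1.0]], 'contact_force': [0.411, 0.414, 0.101], 'ft_torque': [0.012, 0.033, -0.029], 'finger_force': 0.0, 'opening': 1.004}
```

View pics/scene0.png

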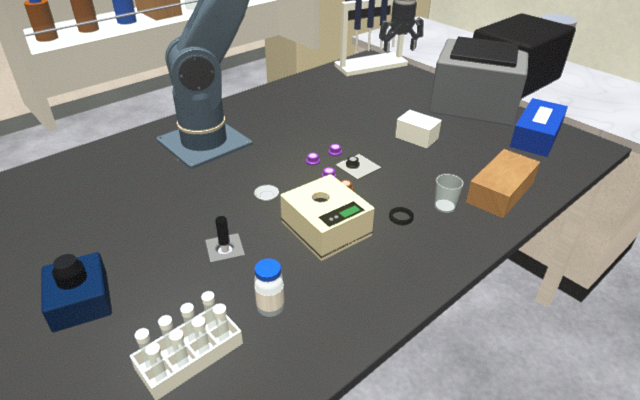

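View pics/top0.png

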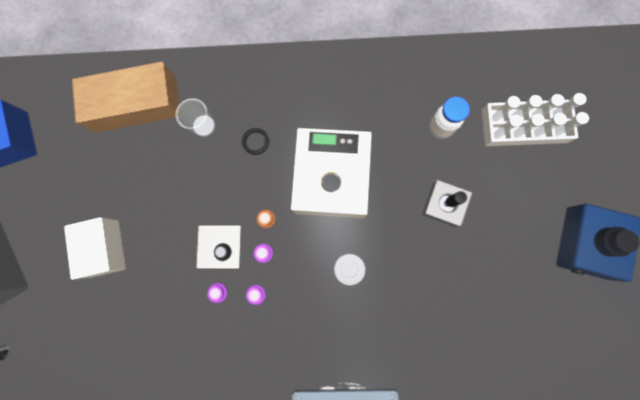

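The scene view shows the cap on its pad at about (352,162), the port at (320,197) and the pusher at (223,235). In the top view they are at (222,252), (331,183) and (455,200). Next I'll zoom in on each of them.

```bash
cat > h.py <<'E'
from plant import manip
import cv2,numpy as np
def proj(c,p):
    T=np.linalg.inv(c["pose"]);q=c["mtx"]@(T[:3,:3]@np.asarray(p,float)+T[:3,3]);return q[:2]/q[2]
def plane(c,uv,z):
    d=c["pose"][:3,:3]@np.linalg.inv(c["mtx"])@np.array([uv[0],uv[1],1.]);o=c["pose"][:3,3];return o+d*(z-o[2])/d[2]
def tri(rays):
    A=np.zeros((3,3));b=np.zeros(3)
    for c,uv in rays:
        d=c["pose"][:3,:3]@np.linalg.inv(c["mtx"])@np.array([uv[0],uv[1],1.]);d/=np.linalg.norm(d);P=np.eye(3)-np.outer(d,d);A+=P;b+=P@c["pose"][:3,3]
    return np.linalg.solve(A,b)
def crop(c,u,v,r,s):
    return cv2.resize(c["pixels"][v-r:v+r,u-r:u+r],None,fx=s,fy=s,interpolation=cv2.INTER_NEAREST)
E
python3 - <<'E'
from h import *
t=manip.capture("top");s=manip.capture("scene")
a=np.hstack([crop(t,222,250,26,5),crop(t,331,178,26,5),crop(t,450,202,26,5)])
b=np.hstack([crop(s,355,162,26,5),crop(s,322,200,26,5),crop(s,224,240,26,5)])
cv2.imwrite("pics/z1.png",np.vstack([a,b]))
E
```

```text
(no output)
```

View pics/z1.png

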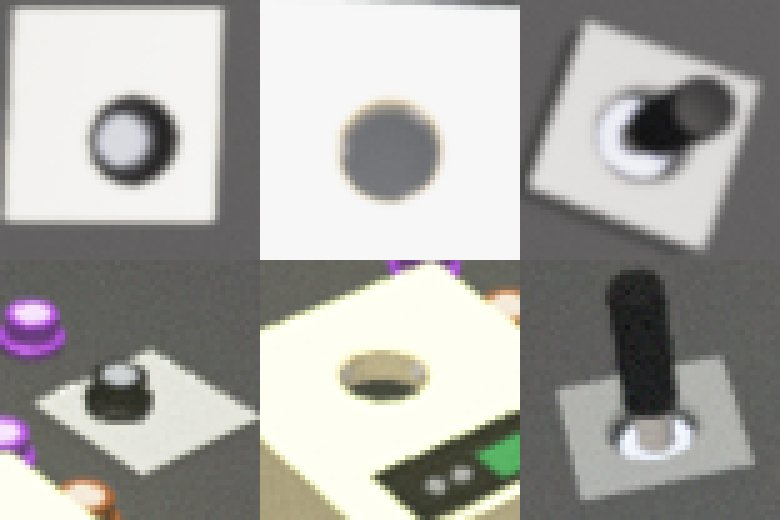

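The crops show the cap's window and flange, the port as a grey disc in the top view, and the pusher standing in its hole. Now I'll measure all of them with masks.

```bash
cat > m0.py <<'E'
from h import *
t=manip.capture("top");s=manip.capture("scene")
def big(mask,u,v,r):
    m=np.zeros_like(mask);m[v-r:v+r,u-r:u+r]=mask[v-r:v+r,u-r:u+r]
    cs,_=cv2.findContours(m.astype(np.uint8)*255,cv2.RETR_EXTERNAL,cv2.CHAIN_APPROX_NONE)
    return max(cs,key=cv2.contourArea)
def up(c,k=8):
    return {**c,"g":cv2.resize(c["pixels"],None,fx=k,fy=k,interpolation=cv2.INTER_CUBIC).astype(int)}
k=8
t=up(t);s=up(s)
def ell(c,mask,u,v,r):
    e=cv2.fitEllipse(big(mask,u*k,v*k,r*k));return ((np.array(e[0])+.5)/k-.5),np.array(e[1])/k
T=t["g"];S=s["g"]
# port
e=ell(t,T.max(2)<190,331,181,14);print("port top",e,plane(t,e[0],90))
e=ell(s,S[...,0]<190,320,197,13);print("port scene",e,plane(s,e[0],90))
# cap flange hull dark
e=ell(t,T.max(2)<150,222,252,13);print("capflange top",e,plane(t,e[0],10))
cont=lambda c,m,u,v,r:(cv2.boundingRect(big(m,u*k,v*k,r*k)))
print("cap scene bbox",np.array(cont(s,S.max(2)<110,352,162,9))/k)
for z in(4,13,27):print(z,[proj(s,plane(t,e[0],10)*[1,1,0]+[0,0,z]).round(1)])
# pad corners, stand corners via minAreaRect
r=cv2.minAreaRect(big(T.min(2)>140,218*k,247*k,28*k));pb=cv2.boxPoints(r)/k
print("pad",[plane(t,p,4)[:2].round(0).tolist() for p in pb])
r=cv2.minAreaRect(big(T.min(2)>130,449*k,203*k,30*k));q=np.array(r[0])/k;print("stand top",plane(t,q,40),np.array(r[1])/k,r[2])
r=cv2.minAreaRect(big(S.min(2)>125,224*k,246*k,24*k))
# pusher grip top disc
e=ell(t,(T.max(2)<150)&(T.min(2)>0),460,199,11);print("grip",e)
b=np.array(cont(s,S.max(2)<60,222,228,16))/k;print("grip scene bbox",b)
# photometer
r=cv2.minAreaRect(big(T.min(2)>170,332*k,172*k,60*k));bx=cv2.boxPoints(r)/k
print("box",[plane(t,p,90)[:2].round(0).tolist() for p in bx])
for n,uv,z in(("ring",(256,141),12),("dish",(349,269),15),("bottle",(456,110),120),("beaker",(192,114),85),("brown",(265,218),20),("pur",(263,253),20),("pur2",(217,293),20)):print(n,plane(t,uv,z)[:2].round(0))
E
python3 m0.py
```

```text
port top (array([330.57980347, 181.99079895]), array([19.14948082, 19.60799599])) [564.64952637  14.23671365  90.        ]
port scene (array([320.21957397, 196.84262085]), array([10.5389452 , 18.25697136])) [568.14865507  11.93112192  90.        ]
capflange top (array([222.24775696, 251.6423645 ]), array([17.11318398, 17.78661346])) [424.50492992 272.42012718  10.        ]
cap scene bbox [343.    153.     18.     15.375]
4 [array([352.1, 164.8])]
13 [array([352.3, 162.4])]
27 [array([352.5, 158.5])]
pad [[387.0, 336.0], [492.0, 334.0], [485.0, 230.0], [381.0, 233.0]]
stand top [ 516.61869789 -247.72280298   40.        ] [38.50550079 36.78837585] 19.350788116455078
grip (array([456.61264038, 199.15223694]), array([15.39958954, 20.56419373]))
grip scene bbox [215.5   216.25   13.375  27.75 ]
box [[504.0, 102.0], [690.0, 89.0], [673.0, -79.0], [490.0, -61.0]]
ring [687. 192.]
dish [377. -20.]
bottle [ 702. -253.]
beaker [733. 322.]
brown [499. 170.]
pur [419. 175.]
pur2 [332. 281.]
```

```bash
python3 -m inch '-1 -.338 -.311 .1 0;-1 -.338 -.311 .1 0;-1 -.338 -.311 .1 0;-1 -.338 -.311 .1 0;-1 -.338 -.311 .1 0;-1 -.338 -.311 .1 0;-1 -.338 -.311 .1 0;-1 -.338 -.311 .1 0;-1 -.338 -.311 .1 0;-1 -.338 -.311 .1 0' 30
cat > d.py <<'E'
import sys
from h import *
s=manip.observe();g=np.array([float(a) for a in sys.argv[1:4]]);R=np.array(s["tcp_rot"])
print("t",s["time_s"],"tcp",np.round(s["tcp_pos"],1),"z",R[:,2].round(3),"x",R[:,0].round(3),"open",s["opening"],"F",np.round(s["contact_force"],2))
print("share",(R.T@(g-s["tcp_pos"])/80).round(3))
E
python3 d.py 424.5 272.4 60
```

```text
time_s: 1.13
tcp_pos: [424.9, 271.5, 127.2]
tcp_rot: [[-0.907, 0.42, 0.0], [0.42, 0.907, 0.0], [-0.0, 0.001, -1.0]]
contact_force: [0.6, 0.3, 1.5]
opening: 0.999
finger_force: 0.0
t 1.1333 tcp [424.9 271.5 127.2] z [ 0.  0. -1.] x [-0.907  0.42  -0.   ] open 0.9986542159448214 F [0.56 0.28 1.48]
share [0.01  0.007 0.84 ]
```

```bash
python3 -m inch '-1 .01 .007 .24 0;-1 0 0 .24 0;-1 0 0 .24 0;-1 0 0 .24 0;-1 0 0 .24 0;-1 0 0 .21 0;-.2 0 0 0 0;0 0 0 0 0;.1 0 0 0 0;.2 0 0 0 0' 30
python3 - <<'E'
from h import *
t=manip.capture("top");s=manip.capture("scene")
cv2.imwrite("pics/z2.png",np.hstack([crop(t,222,250,36,5),crop(s,355,155,36,5)]))
E
```

```text
time_s: 1.97
tcp_pos: [424.7, 274.4, 15.6]
tcp_rot: [[-0.907, 0.42, 0.001], [0.42, 0.907, 0.001], [-0.001, 0.002, -1.0]]
contact_force: [-0.4, 1.3, 0.1]
opening: 0.453
finger_force: 0.0
```

View pics/z2.png

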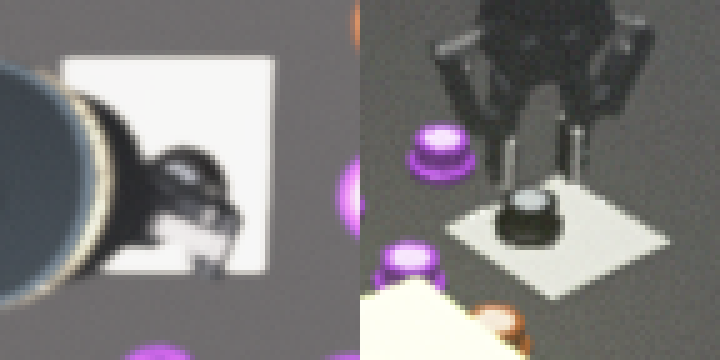

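The top view is mostly hidden by the arm. In the scene view the right fingertip ends near (362,156) and the cap top is centred near (352,159). I'll check this against the projection.

```bash
python3 - <<'E'
from h import *
s=manip.capture("scene");o=manip.observe();R=np.array(o["tcp_rot"]);p=np.array(o["tcp_pos"])
for b in(0,4,8,13):
  print(b,[proj(s,p+R@np.array([0,y,-b])).round(1).tolist() for y in(-19,0,19)])
print(proj(s,[424.5,272.4,27]),proj(s,[424.5,272.4,13]))
E
```

```text
0 [[346.9, 162.4], [352.7, 161.5], [358.5, 160.6]]
4 [[346.9, 161.3], [352.8, 160.4], [358.6, 159.5]]
8 [[347.0, 160.2], [352.8, 159.3], [358.6, 158.4]]
13 [[347.1, 158.8], [352.9, 157.9], [358.7, 157.0]]
[352.47251222 158.52191499] [352.24694338 162.3595738 ]
```

```bash
python3 -m inch '.2 0 0 .02 0;.2 0 0 0 0;.3 0 0 0 0;.3 0 0 0 0;.3 0 0 0 0;.3 0 0 0 0;.3 0 0 0 0;.3 0 0 0 0;.3 0 0 0 0;.3 0 0 0 0' 30
python3 - <<'E'
from h import *
s=manip.capture("scene")
cv2.imwrite("pics/z3.png",crop(s,355,155,30,10))
E
```

```text
time_s: 2.95
tcp_pos: [424.0, 273.9, 12.9]
tcp_rot: [[-0.907, 0.42, 0.0], [0.42, 0.907, -0.0], [-0.0, 0.0, -1.0]]
contact_force: [-0.1, -0.3, 0.9]
opening: 0.349
finger_force: 0.0
```

View pics/z3.png

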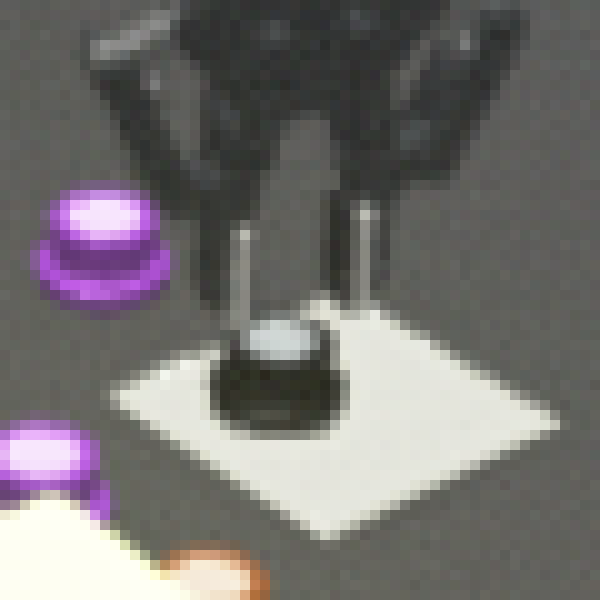

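The fingers closed to 30 mm without gripping. Their tips show at about (349,157) and (362,156), just above or behind the cap top at (353,159). I'll open them, go 8 mm lower and look again in both views with the TCP projections marked.

```bash
python3 -m inch '0 0 0 0 0;-.2 0 0 0 0;-.2 0 0 0 0;-.2 0 0 0 0;-.2 0 0 0 0;-.2 0 0 0 0;-.2 0 0 0.04 0;-.2 0 0 .04 0;-.2 0 0 0 0;-.2 0 0 0 0' 30
python3 - <<'E'
from h import *
t=manip.capture("top");s=manip.capture("scene");o=manip.observe();R=np.array(o["tcp_rot"]);p=np.array(o["tcp_pos"]);w=o["opening"]*42.5
im=[]
for c,u,v in((t,225,250),(s,355,155)):
  k=crop(c,u,v,25,14)
  for y in(-w,0,w):
    for b,col in((0,(0,0,255)),(10,(0,255,0)),(20,(255,255,0))):
      q=(proj(c,p+R@np.array([0,y,-b]))-[u-25,v-25]+.5)*14;cv2.circle(k,tuple(int(a) for a in q),2,col,-1)
  im.append(k)
cv2.imwrite("pics/z4.png",cv2.resize(np.hstack(im),(800,400)))
E
```

```text
time_s: 3.83
tcp_pos: [423.8, 273.8, 6.2]
tcp_rot: [[-0.907, 0.42, -0.001], [0.42, 0.907, -0.0], [0.0, -0.001, -1.0]]
contact_force: [-0.9, -0.3, -0.7]
opening: 0.602
finger_force: 0.0
```

View pics/z4.png

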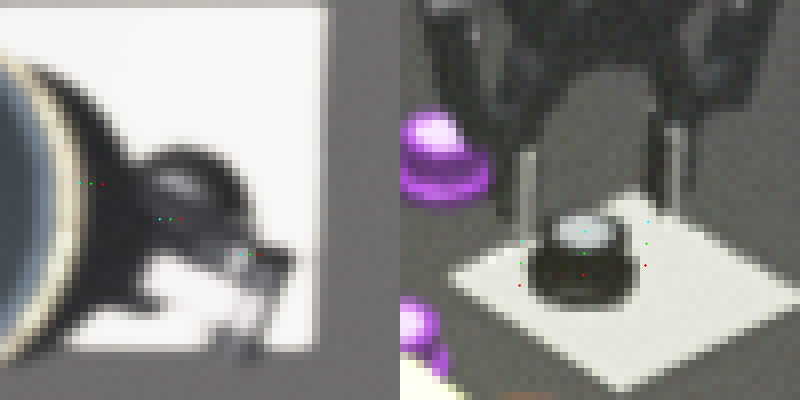

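The fingers straddle the cap in both views. In the scene view the tips end at about (345,160) and (365,156), higher than the TCP dots. I'll triangulate the −y fingertip from both views.

```bash
python3 - <<'E'
from h import *
t=manip.capture("top");s=manip.capture("scene");o=manip.observe();R=np.array(o["tcp_rot"]);p=np.array(o["tcp_pos"])
for a,b in(((235,257.5),(344.5,159.7)),((233,257.5),(345.5,159.7))):
  x=tri([(t,a),(s,b)]);print(x,R.T@(x-p),proj(t,x),proj(s,x))
E
```

```text
[413.40691432 241.77858607  28.81073113] [ -3.8620056  -33.62774736 -22.2788292 ] [233.05875239 256.12914086] [342.76587687 160.05911675]
[413.3306829  246.64966425  26.79719491] [ -1.74496001 -29.24015545 -20.26520133] [231.18152329 256.21957452] [343.8788454  160.04199109]
```

```bash
python3 -m inch '-.2 0 0 .035 0;-.2 0 0 .03 0;-.2 0 0 0 0;0 0 0 0 0;.1 0 0 0 0;.2 0 0 0 0;.3 0 0 0 0;.3 0 0 0 0;.3 0 0 0 0;.3 0 0 0 0' 30
```

```text
time_s: 4.87
tcp_pos: [425.6, 275.5, 2.6]
tcp_rot: [[-0.907, 0.42, 0.003], [0.42, 0.907, 0.003], [-0.002, 0.004, -1.0]]
contact_force: [0.4, 2.3, 13.3]
opening: 0.349
finger_force: 6.5
```

```bash
python3 -m inch '.2 0 0 0 0;.1 0 0 -.03 0;.1 0 0 -.03 0;.1 0 0 0 0;.1 0 0 0 0;.1 0 0 0 0;.1 0 0 0 0;.1 0 0 0 0;.1 0 0 0 0;.1 0 0 0 0' 30
python3 - <<'E'
from h import *
t=manip.capture("top");s=manip.capture("scene")
cv2.imwrite("pics/z5.png",np.hstack([crop(t,225,250,25,14),crop(s,355,155,25,14)]))
E
```

```text
time_s: 5.7
tcp_pos: [424.0, 273.9, 6.0]
tcp_rot: [[-0.907, 0.42, -0.0], [0.42, 0.907, -0.0], [0.0, -0.0, -1.0]]
contact_force: [0.2, -0.8, 0.1]
opening: 0.45
finger_force: 0.0
```

View pics/z5.png

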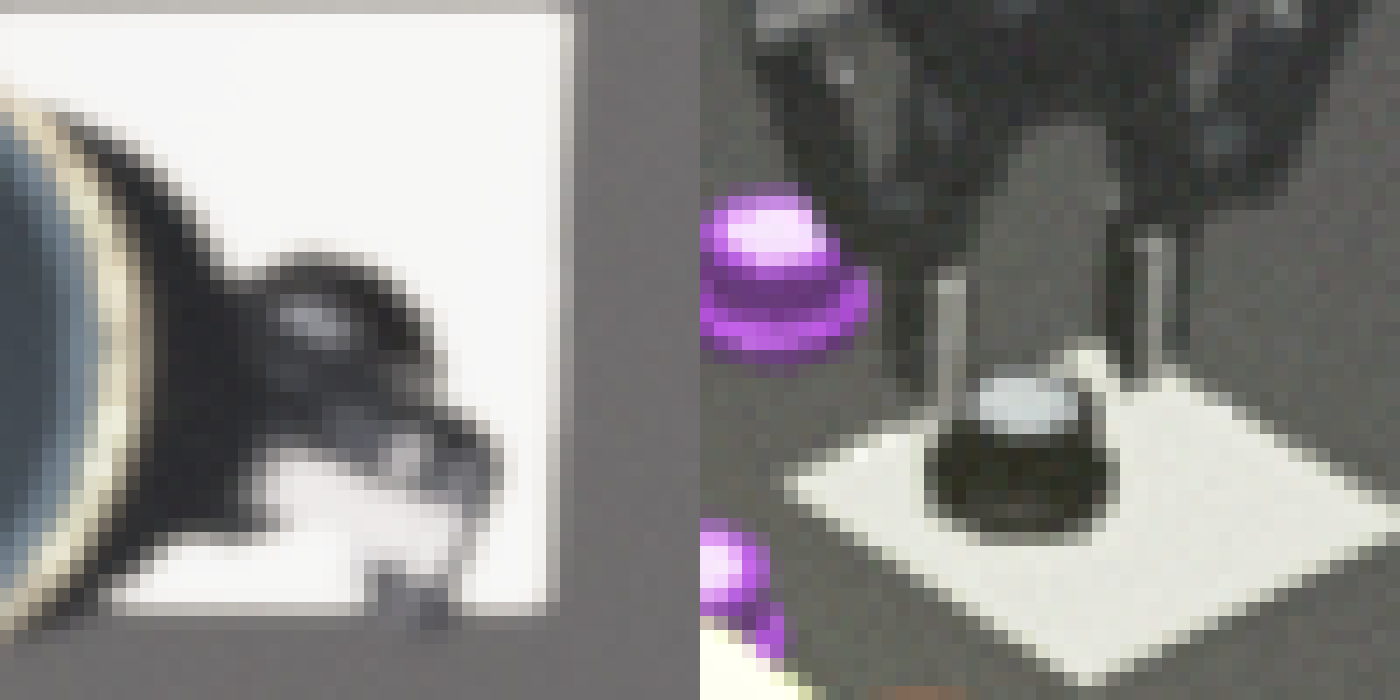

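The picture shows the cap upright with its window at (353,159) and the fingertips level with its top. The real tips are therefore about 22–24 mm behind the TCP at this opening. I'll open, go lower to match, and close.

```bash
python3 -m inch '-.1 0 0 0 0;-.2 0 0 0 0;-.2 0 0 0 0;-.2 0 0 .06 0;-.2 0 0 .06 0;-.2 0 0 .05 0;-.2 0 0 0 0;0 0 0 0 0;.1 0 0 0 0;.1 0 0 0 0' 30; python3 -m inch '.2 0 0 0 0;.3 0 0 0 0;.3 0 0 0 0;.3 0 0 0 0;.3 0 0 0 0;.3 0 0 0 0;.3 0 0 0 0;.3 0 0 0 0;.3 0 0 0 0;.3 0 0 0 0' 30
```

```text
time_s: 6.63
tcp_pos: [424.1, 273.9, -7.4]
tcp_rot: [[-0.907, 0.42, 0.0], [0.42, 0.907, 0.0], [-0.0, 0.0, -1.0]]
contact_force: [-0.5, -0.1, 0.2]
opening: 0.451
finger_force: 0.0
time_s: 7.47
tcp_pos: [424.1, 273.9, -7.2]
tcp_rot: [[-0.907, 0.42, 0.0], [0.42, 0.907, 0.0], [-0.0, 0.0, -1.0]]
contact_force: [-1.7, -0.7, 5.9]
opening: 0.38
finger_force: 29.5
```

```bash
python3 -m inch '.5 0 0 -.05 0;.5 0 0 -.1 0;.5 0 0 -.2 0;.5 0 0 -.25 0;.5 0 0 -.25 0;.5 0 0 -.25 0;.5 0 0 -.25 0;.5 0 0 -.15 0;.5 0 0 0 0;.5 0 0 0 0' 30; python3 d.py 566 13 110
```

```text
time_s: 8.3
tcp_pos: [424.3, 274.2, 113.3]
tcp_rot: [[-0.907, 0.42, 0.001], [0.42, 0.907, 0.001], [-0.001, 0.002, -1.0]]
contact_force: [0.1, -0.3, -0.5]
opening: 0.379
finger_force: 29.9
t 8.3 tcp [424.3 274.2 113.3] z [ 0.001  0.001 -1.   ] x [-0.907  0.42  -0.001] open 0.379328315260285 F [ 0.15 -0.29 -0.46]
share [-2.979 -2.218  0.04 ]
```

```bash
python3 -m inch '.5 -.2 -.15 0 0;.5 -.32 -.24 0 0;.5 -.36 -.27 0 0;.5 -.36 -.27 0 0;.5 -.36 -.27 0 0;.5 -.36 -.27 0 0;.5 -.36 -.27 0 0;.5 -.34 -.25 0 0;.5 -.22 -.16 0 0;.5 -.1 -.07 0 0' 30; python3 -m inch '.5 0 0 0 0;.5 0 0 0 0;.5 0 0 0 0;.5 0 0 0 0;.5 0 0 0 0;.5 0 0 0 0;.5 0 0 0 0;.5 0 0 0 0;.5 0 0 0 0;.5 0 0 0 0' 30
python3 d.py 566 13 110
python3 - <<'E'
from h import *
t=manip.capture("top");s=manip.capture("scene");
b=crop(s,322,175,36,5);a=crop(t,331,180,36,5)
cv2.imwrite("pics/z6.png",np.hstack([a,b]))
E
```

```text
time_s: 9.13
tcp_pos: [566.2, 8.2, 111.3]
tcp_rot: [[-0.905, 0.424, -0.001], [0.424, 0.905, -0.002], [0.0, -0.002, -1.0]]
contact_force: [0.0, 0.1, 0.4]
opening: 0.38
finger_force: 29.9
time_s: 9.97
tcp_pos: [565.6, 12.6, 112.5]
tcp_rot: [[-0.907, 0.42, 0.0], [0.42, 0.907, -0.0], [-0.0, -0.0, -1.0]]
contact_force: [0.8, -0.8, -0.8]
opening: 0.379
finger_force: 29.9
t 9.9667 tcp [565.6  12.6 112.5] z [ 0. -0. -1.] x [-0.907  0.42  -0.   ] open 0.37854304364544594 F [ 0.81 -0.81 -0.78]
share [-0.002  0.007  0.032]
```

View pics/z6.png

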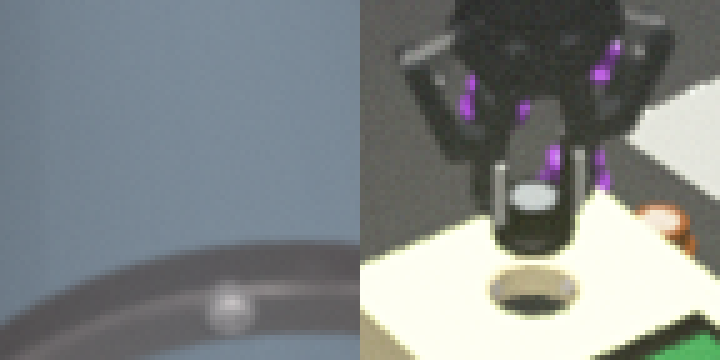

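The scene view shows the cap held upright just above the port: cap at u≈321, port centre at u≈320.5. The arm blocks the top camera. I'll use the window centroid in the scene view to compare cap and port in the same camera.

```bash
python3 - <<'E'
from h import *
s=manip.capture("scene");S=cv2.resize(s["pixels"],None,fx=8,fy=8,interpolation=cv2.INTER_CUBIC).astype(int)
m=(S.min(2)>140)
def sub(m,u0,u1,v0,v1):
    r=np.zeros(m.shape,np.uint8);r[v0*8:v1*8,u0*8:u1*8]=m[v0*8:v1*8,u0*8:u1*8]*255
    cs,_=cv2.findContours(r,0,1);c=max(cs,key=cv2.contourArea);e=cv2.fitEllipse(c);return (np.array(e[0])+.5)/8-.5,np.array(e[1])/8,np.array(cv2.boundingRect(c))/8
w=sub(m,315,328,172,184);print("win",w,plane(s,w[0],146.7),plane(s,w[0],144))
d=sub(S.max(2)<90,312,330,183,192);print("flange",d)
for z in(124,126):
  for r in(20,22):
    a=np.linspace(0,6.28,60);q=np.array([proj(s,[566.5+r*np.cos(x),12.2+r*np.sin(x),z]) for x in a]);print(z,r,q.min(0),q.max(0))
E
```

```text
win (array([320.24673462, 177.83631897]), array([5.28222084, 9.14444065]), array([316.125, 175.75 ,   9.25 ,   5.25 ])) [565.76066224  13.31357605 146.7       ] [562.8721771   15.91506739 144.        ]
flange (array([320.46875   , 185.58851624]), array([ 7.01456976, 15.78433132]), array([313.375, 183.   ,  15.   ,   6.75 ]))
124 20 [311.99750003 180.99101197] [328.0277687  190.34672787]
124 22 [311.19551449 180.53572138] [328.82940377 190.82737647]
126 20 [311.99830614 180.34298482] [328.04403964 189.6907067 ]
126 22 [311.1955461  179.88809478] [328.84644784 190.17095683]
```

```bash
python3 -m inch '.5 .016 .0105 .06 0;.5 0 0 .1 0;.5 0 0 .1 0;.5 0 0 .1 0;.5 0 0 .05 0;.5 0 0 .02 0;.5 0 0 .02 0;.5 0 0 0 0;.5 0 0 0 0;.5 0 0 0 0' 30
```

```text
time_s: 10.95
tcp_pos: [565.1, 13.8, 76.8]
tcp_rot: [[-0.907, 0.42, 0.001], [0.42, 0.907, -0.0], [-0.001, 0.0, -1.0]]
contact_force: [0.2, -0.6, 0.5]
opening: 0.379
finger_force: 29.9
```

```bash
python3 -m inch '.5 0 0 .015 0;.5 0 0 .015 0;.5 0 0 .015 0;.5 0 0 .01 0;.5 0 0 0 0;.5 0 0 0 0;.5 0 0 0 0;.5 0 0 0 0;.5 0 0 0 0;.5 0 0 0 0' 30
```

```text
time_s: 11.78
tcp_pos: [564.9, 13.9, 72.1]
tcp_rot: [[-0.907, 0.42, 0.0], [0.42, 0.907, -0.0], [-0.0, -0.0, -1.0]]
contact_force: [0.6, -0.4, -0.9]
opening: 0.376
finger_force: 29.9
```

```bash
python3 -m inch '.5 0 0 .01 0;.5 0 0 .01 0;.5 0 0 .005 0;.5 0 0 0 0;.5 0 0 0 0;.5 0 0 0 0;.5 0 0 0 0;.5 0 0 0 0;.5 0 0 0 0;.5 0 0 0 0' 30
```

```text
time_s: 12.62
tcp_pos: [565.0, 13.9, 70.1]
tcp_rot: [[-0.907, 0.42, 0.0], [0.42, 0.907, 0.0], [-0.0, 0.0, -1.0]]
contact_force: [0.7, 1.0, 0.4]
opening: 0.377
finger_force: 30.0
```

```bash
python3 -m inch '.2 0 0 0 0;.1 0 0 0 0;0 0 0 0 0;0 0 0 0 0;-.1 0 0 0 0;-.2 0 0 0 0;-.3 0 0 0 0;-.3 0 0 0 0;-.3 0 0 0 0;-.3 0 0 0 0' 30;  python3 -m inch '-.3 0 0 -.05 0;-.3 0 0 -.1 0;-.5 0 0 -.2 0;-.5 0 0 -.3 0;-.5 0 0 -.4 0;-.5 0 0 -.3 0;-.5 0 0 -.1 0;-.5 0 0 0 0;-.5 0 0 0 0;-.5 0 0 0 0' 30
python3 d.py 516.6 -247.7 186
```

```text
time_s: 13.45
tcp_pos: [564.8, 13.9, 70.1]
tcp_rot: [[-0.907, 0.42, -0.0], [0.42, 0.907, -0.0], [0.0, -0.0, -1.0]]
contact_force: [0.3, -0.5, 1.4]
opening: 0.648
finger_force: 0.0
time_s: 14.28
tcp_pos: [564.0, 13.9, 185.0]
tcp_rot: [[-0.907, 0.42, -0.002], [0.42, 0.907, -0.0], [0.002, -0.001, -1.0]]
contact_force: [-0.1, 0.4, -0.6]
opening: 0.746
finger_force: 0.0
t 14.2833 tcp [564.   13.9 185. ] z [-0.002 -0.    -1.   ] x [-0.907  0.42   0.002] open 0.7462662083510365 F [-0.09  0.39 -0.57]
share [-0.836 -3.216 -0.011]
```

```bash
python3 - <<'E'
from h import *
s=manip.capture("scene");t=manip.capture("top")
x=tri([(t,(460.1,197.1)),(s,(220.6,218.5))]);print("grip top",x,plane(t,(460.1,197.1),126),plane(s,(220.6,218.5),126))
S=cv2.resize(s["pixels"],None,fx=8,fy=8,interpolation=cv2.INTER_CUBIC).astype(int)
# grip centreline, scene
g=s["pixels"].max(2)<70
for v in(222,228,234,240):
  u=np.where(g[v,208:238])[0]+208;print(v,u.min(),u.max())
for z in(55,90,126):
  for P in((516.6,-247.7),tuple(x[:2])):print(z,P,proj(s,[*P,z]).round(1),proj(t,[*P,z]).round(1))
cv2.imwrite("pics/z7.png",np.hstack([crop(s,322,190,22,9),crop(t,450,202,22,9)]))
E
```

```text
grip top [ 517.03317411 -245.20547237  125.58712214] [ 517.22901754 -244.67714667  126.        ] [ 517.13299447 -245.75943143  126.        ]
222 215 227
228 216 227
234 217 228
240 219 228
55 (516.6, -247.7) [223.1 242. ] [451.1 202.2]
55 (np.float64(517.0331741105969), np.float64(-245.20547236812757)) [224.1 241.7] [449.9 202. ]
90 (516.6, -247.7) [221.5 230.8] [456.1 199.9]
90 (np.float64(517.0331741105969), np.float64(-245.20547236812757)) [222.5 230.4] [454.8 199.7]
126 (516.6, -247.7) [219.7 218.7] [461.7 197.4]
126 (np.float64(517.0331741105969), np.float64(-245.20547236812757)) [220.8 218.4] [460.4 197.2]
```

View pics/z7.png

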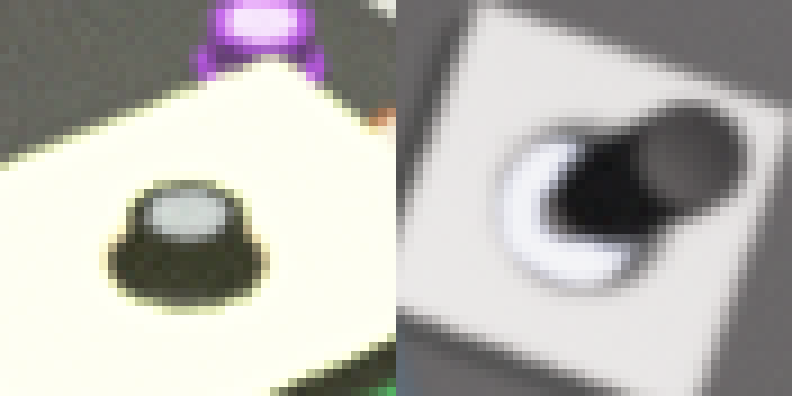

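The left panel shows the cap in the port, upright and centred, its window at about (320,191) and its flange level with the mouth. The right panel shows the pusher upright in its hole, grip top at about (460,197). Now I'll go to the pusher.

```bash
python3 -m inch '-.5 -.052 -.199 0 0;-.5 -.104 -.398 0 0;-.5 -.104 -.398 0 0;-.5 -.104 -.398 0 0;-.5 -.104 -.398 0 0;-.5 -.104 -.398 0 0;-.5 -.104 -.398 0 0;-.5 -.104 -.398 0 0;-.5 -.048 -.2 0 0;-.5 0 0 0 0' 40; python3 d.py 517 -245.3 62
```

```text
time_s: 15.22
tcp_pos: [515.6, -250.3, 185.0]
tcp_rot: [[-0.905, 0.426, -0.003], [0.426, 0.905, -0.002], [0.001, -0.003, -1.0]]
contact_force: [-0.7, -0.2, -0.0]
opening: 0.751
finger_force: 0.0
t 15.2167 tcp [ 515.6 -250.3  185. ] z [-0.003 -0.002 -1.   ] x [-0.905  0.426  0.001] open 0.7509231959557923 F [-0.66 -0.19 -0.01]
share [0.008 0.068 1.537]
```

```bash
python3 -m inch '-.5 0 0 0 0;-.5 0 0 0 0;-.5 0 0 .15 0;-.5 0 0 .3 0;-.5 0 0 .3 0;-.5 0 0 .3 0;-.5 0 0 .25 0;-.5 0 0 .15 0;-.5 0 0 .08 0;-.5 0 0 0 0' 40; python3 d.py 517 -245.3 62
```

```text
time_s: 16.05
tcp_pos: [517.6, -243.4, 62.3]
tcp_rot: [[-0.908, 0.418, -0.002], [0.418, 0.908, 0.001], [0.003, 0.0, -1.0]]
contact_force: [0.6, -0.1, 0.2]
opening: 0.749
finger_force: 0.0
t 16.05 tcp [ 517.6 -243.4   62.3] z [-0.002  0.001 -1.   ] x [-0.908  0.418  0.003] open 0.7489414045290524 F [ 0.62 -0.09  0.23]
share [-0.004 -0.025  0.003]
```

```bash
python3 -m inch '-.2 0 -.01 0 0;0 0 0 0 0;.2 0 0 0 0;.3 0 0 0 0;.5 0 0 0 0;.7 0 0 0 0;.8 0 0 0 0;.8 0 0 0 0;.8 0 0 0 0;.8 0 0 0 0' 80; python3 d.py 517 -245.3 62
```

```text
time_s: 16.88
tcp_pos: [517.9, -246.4, 64.6]
tcp_rot: [[-0.907, 0.421, 0.001], [0.421, 0.907, -0.001], [-0.002, -0.0, -1.0]]
contact_force: [-0.5, -0.7, 6.0]
opening: 0.288
finger_force: 78.0
t 16.8833 tcp [ 517.9 -246.4   64.6] z [ 0.001 -0.001 -1.   ] x [-0.907  0.421 -0.002] open 0.28756658581066724 F [-0.53 -0.66  5.99]
share [0.016 0.007 0.033]
```

```bash
python3 -m inch '.8 0 0 0 0;.8 0 0 0 0;.8 0 0 0 0;.8 0 0 0 0;.8 0 0 0 0;.8 0 0 0 0;.8 0 0 0 0;.8 0 0 0 0;.8 0 0 0 0;.8 0 0 0 0' 80;python3 -m inch '.8 0 0 -.05 0;.8 0 0 -.1 0;.8 0 0 -.2 0;.8 0 0 -.3 0;.8 0 0 -.3 0;.8 0 0 -.3 0;.8 0 0 -.25 0;.8 0 0 -.12 0;.8 0 0 0 0;.8 0 0 0 0' 80; python3 d.py 565 14 186
```

```text
time_s: 17.72
tcp_pos: [518.0, -246.4, 64.6]
tcp_rot: [[-0.907, 0.421, 0.001], [0.421, 0.907, -0.001], [-0.002, -0.0, -1.0]]
contact_force: [-1.5, 0.0, 6.0]
opening: 0.284
finger_force: 78.0
time_s: 18.55
tcp_pos: [517.4, -245.8, 193.2]
tcp_rot: [[-0.907, 0.42, 0.0], [0.42, 0.907, -0.0], [-0.0, 0.0, -1.0]]
contact_force: [-0.1, 0.5, -1.5]
opening: 0.287
finger_force: 78.4
t 18.55 tcp [ 517.4 -245.8  193.2] z [ 0. -0. -1.] x [-0.907  0.42  -0.   ] open 0.2873753822194622 F [-0.06  0.48 -1.47]
share [0.825 3.196 0.09 ]
```

```bash
python3 -m inch '.8 .05 .2 0 0;.8 .103 .4 0 0;.8 .103 .4 0 0;.8 .103 .4 0 0;.8 .103 .4 0 0;.8 .103 .4 0 0;.8 .103 .4 0 0;.8 .103 .4 0 0;.8 .054 .19 0 0;.8 0 0 0 0' 80;python3 -m inch '.8 0 0 0 0;.8 0 0 0 0;.8 0 0 0 0;.8 0 0 0 0;.8 0 0 0 0;.8 0 0 0 0;.8 0 0 0 0;.8 0 0 0 0;.8 0 0 0 0;.8 0 0 0 0' 80; python3 d.py 565.5 13.7 165
python3 - <<'E'
from h import *
s=manip.capture("scene");p=np.array(manip.observe()["tcp_pos"])
for z in(54.6,34.6,10):print(z,proj(s,p-[0,0,z]).round(1),proj(s,p-[0,0,z]-[16,-10,0]).round(1))
cv2.imwrite("pics/z8.png",crop(s,322,175,32,9))
E
```

```text
time_s: 19.38
tcp_pos: [564.4, 19.1, 191.3]
tcp_rot: [[-0.91, 0.414, -0.003], [0.414, 0.91, 0.002], [0.004, 0.001, -1.0]]
contact_force: [-0.4, 0.9, -1.0]
opening: 0.287
finger_force: 78.5
time_s: 20.22
tcp_pos: [564.9, 13.4, 193.3]
tcp_rot: [[-0.907, 0.42, 0.0], [0.42, 0.907, 0.0], [-0.0, 0.0, -1.0]]
contact_force: [-0.4, 0.3, -1.4]
opening: 0.282
finger_force: 78.6
t 20.2167 tcp [564.9  13.4 193.3] z [ 0.  0. -1.] x [-0.907  0.42  -0.   ] open 0.2815331457017958 F [-0.41  0.28 -1.4 ]
share [-0.005  0.007  0.354]
54.6 [320.  180.3] [318.8 176. ]
34.6 [320.1 173.6] [318.8 169.4]
10 [320.2 165.3] [318.9 161.1]
```

View pics/z8.png

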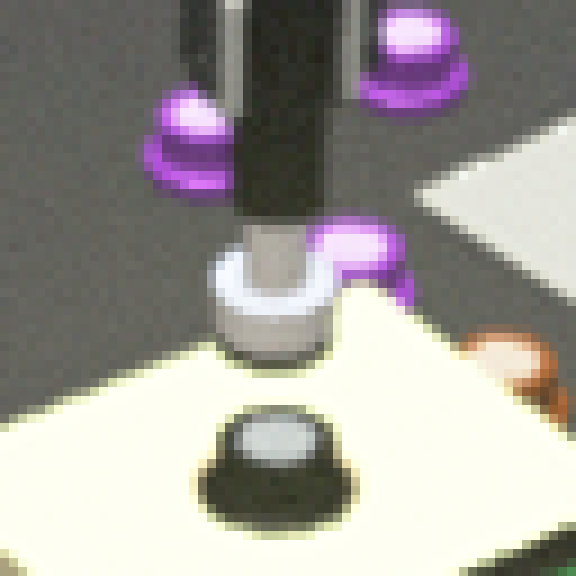

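The scene shows the pusher nearly upright over the cap: foot centre at u≈319.9, cap at u≈320.4. I'll shift it 1.3 mm and lower it.

```bash
python3 -m inch '.8 -.005 .016 .05 0;.8 0 0 .08 0;.8 0 0 .08 0;.8 0 0 .07 0;.8 0 0 .04 0;.8 0 0 .02 0;.8 0 0 .01 0;.8 0 0 0 0;.8 0 0 0 0;.8 0 0 0 0' 80;python3 -m inch '.8 0 0 .02 0;.8 0 0 .02 0;.8 0 0 .02 0;.8 0 0 .02 0;.8 0 0 .02 0;.8 0 0 0 0;.8 0 0 0 0;.8 0 0 0 0;.8 0 0 0 0;.8 0 0 0 0' 80
```

```text
time_s: 21.1
tcp_pos: [566.0, 14.4, 165.6]
tcp_rot: [[-0.907, 0.42, 0.001], [0.42, 0.907, 0.0], [-0.0, 0.0, -1.0]]
contact_force: [-0.5, 0.7, -1.8]
opening: 0.287
finger_force: 78.6
time_s: 21.93
tcp_pos: [565.8, 14.4, 157.4]
tcp_rot: [[-0.907, 0.42, 0.0], [0.42, 0.907, 0.0], [-0.0, 0.0, -1.0]]
contact_force: [-0.3, -0.2, 0.1]
opening: 0.282
finger_force: 78.6
```

```bash
python3 -m inch '.8 0 0 .015 0;.8 0 0 .015 0;.8 0 0 .015 0;.8 0 0 .015 0;.8 0 0 0 0;.8 0 0 0 0;.8 0 0 0 0;.8 0 0 0 0;.8 0 0 0 0;.8 0 0 0 0' 80
```

```text
time_s: 22.77
tcp_pos: [565.8, 14.4, 152.5]
tcp_rot: [[-0.907, 0.42, 0.0], [0.42, 0.907, -0.0], [-0.0, -0.0, -1.0]]
contact_force: [0.3, -0.5, -0.2]
opening: 0.285
finger_force: 78.6
```

```bash
python3 -m inch '.8 0 0 .0125 0;.8 0 0 .0125 0;.8 0 0 .0125 0;.8 0 0 .0125 0;.8 0 0 0 0;.8 0 0 0 0;.8 0 0 0 0;.8 0 0 0 0;.8 0 0 0 0;.8 0 0 0 0' 80
```

```text
time_s: 23.6
tcp_pos: [565.8, 14.4, 148.5]
tcp_rot: [[-0.907, 0.42, 0.0], [0.42, 0.907, 0.0], [-0.0, 0.0, -1.0]]
contact_force: [-0.4, -0.2, 1.8]
opening: 0.287
finger_force: 78.6
```

```bash
python3 -m inch '.8 0 0 .0125 0;.8 0 0 .0125 0;.8 0 0 .0125 0;.8 0 0 .0125 0;.8 0 0 0 0;.8 0 0 0 0;.8 0 0 0 0;.8 0 0 0 0;.8 0 0 0 0;.8 0 0 0 0' 80
```

```text
time_s: 24.43
tcp_pos: [565.9, 14.4, 144.6]
tcp_rot: [[-0.907, 0.42, 0.0], [0.42, 0.907, 0.0], [-0.0, 0.0, -1.0]]
contact_force: [1.7, 0.6, 3.1]
opening: 0.284
finger_force: 78.6
```

```bash
python3 -m inch '.8 0 0 .0125 0;.8 0 0 .0125 0;.8 0 0 .0125 0;.8 0 0 0 0;.8 0 0 0 0;.8 0 0 0 0;.8 0 0 0 0;.8 0 0 0 0;.8 0 0 0 0;.8 0 0 0 0' 80
```

```text
time_s: 25.27
tcp_pos: [565.9, 14.4, 141.6]
tcp_rot: [[-0.907, 0.42, 0.0], [0.42, 0.907, 0.0], [-0.0, 0.0, -1.0]]
contact_force: [-0.5, 0.2, 5.5]
opening: 0.285
finger_force: 78.6
```

```bash
python3 -m inch '.8 0 0 .0125 0;.8 0 0 0.0125 0;.8 0 0 0 0;.8 0 0 0 0;.8 0 0 0 0;.8 0 0 0 0;.8 0 0 0 0;.8 0 0 0 0;.8 0 0 0 0;.8 0 0 0 0' 80
```

```text
time_s: 26.1
tcp_pos: [565.7, 14.4, 139.5]
tcp_rot: [[-0.907, 0.42, -0.0], [0.42, 0.907, -0.0], [0.0, -0.0, -1.0]]
contact_force: [1.0, -1.0, 1.0]
opening: 0.281
finger_force: 78.6
```

```bash
python3 -m inch '.8 0 0 .0125 0;.8 0 0 0.0125 0;.8 0 0 0 0;.8 0 0 0 0;.8 0 0 0 0;.8 0 0 0 0;.8 0 0 0 0;.8 0 0 0 0;.8 0 0 0 0;.8 0 0 0 0' 80
```

```text
time_s: 26.93
tcp_pos: [565.9, 14.4, 137.6]
tcp_rot: [[-0.907, 0.42, 0.0], [0.42, 0.907, -0.0], [-0.0, 0.0, -1.0]]
contact_force: [-0.5, 0.1, 4.3]
opening: 0.285
finger_force: 78.7
```

```bash
python3 -m inch '.8 0 0 .01 0;.8 0 0 0 0;.8 0 0 0 0;.8 0 0 0 0;.8 0 0 0 0;.8 0 0 0 0;.8 0 0 0 0;.8 0 0 0 0;.8 0 0 0 0;.8 0 0 0 0' 80
```

```text
time_s: 27.77
tcp_pos: [566.0, 14.3, 137.1]
tcp_rot: [[-0.907, 0.42, 0.001], [0.42, 0.907, -0.0], [-0.0, 0.0, -1.0]]
contact_force: [-1.1, -0.2, 7.0]
opening: 0.289
finger_force: 78.7
```

```bash
python3 -m inch '.8 0 0 .0075 0;.8 0 0 0 0;.8 0 0 0 0;.8 0 0 0 0;.8 0 0 0 0;.8 0 0 0 0;.8 0 0 0 0;.8 0 0 0 0;.8 0 0 0 0;.8 0 0 0 0' 80
```

```text
time_s: 28.6
tcp_pos: [566.0, 14.3, 136.7]
tcp_rot: [[-0.907, 0.42, 0.001], [0.42, 0.907, -0.0], [-0.001, 0.0, -1.0]]
contact_force: [-1.1, -0.5, 10.3]
opening: 0.284
finger_force: 79.0
```

```bash
python3 -m inch '.8 0 0 .0075 0;.8 0 0 0 0;.8 0 0 0 0;.8 0 0 0 0;.8 0 0 0 0;.8 0 0 0 0;.8 0 0 0 0;.8 0 0 0 0;.8 0 0 0 0;.8 0 0 0 0' 80
```

```text
time_s: 29.43
tcp_pos: [566.1, 14.3, 136.3]
tcp_rot: [[-0.907, 0.42, 0.001], [0.42, 0.907, 0.0], [-0.001, 0.0, -1.0]]
contact_force: [-1.7, -1.0, 12.5]
opening: 0.281
finger_force: 79.3
```

```bash
python3 -m inch '.8 0 0 .006 0;.8 0 0 0 0;.8 0 0 0 0;.8 0 0 0 0;.8 0 0 0 0;.8 0 0 0 0;.8 0 0 0 0;.8 0 0 0 0;.8 0 0 0 0;.8 0 0 0 0' 80; python3 -m inch '.8 0 0 -.02 0;.8 0 0 -.04 0;.8 0 0 -.08 0;.8 0 0 -.1 0;.8 0 0 -.15 0;.8 0 0 -.15 0;.8 0 0 -.1 0;.8 0 0 -.05 0;.8 0 0 0 0;.8 0 0 0 0'
python3 d.py 517.7 -246.1 193
python3 - <<'E'
from h import *
s=manip.capture("scene");S=cv2.resize(s["pixels"],None,fx=8,fy=8,interpolation=cv2.INTER_CUBIC).astype(int)
print("saved")
np.save("s.npy",s["pixels"])
# rows down through the port column: brightness
for v in range(184,206):print(v,s["pixels"][v,310:332].max(1).tolist())
E
```

```text
time_s: 30.27
tcp_pos: [566.2, 14.3, 136.1]
tcp_rot: [[-0.907, 0.421, 0.001], [0.421, 0.907, 0.0], [-0.001, 0.001, -1.0]]
contact_force: [-2.9, -1.3, 13.9]
opening: 0.283
finger_force: 79.6
time_s: 31.1
tcp_pos: [565.6, 14.4, 190.0]
tcp_rot: [[-0.907, 0.42, -0.0], [0.42, 0.907, -0.0], [0.0, -0.0, -1.0]]
contact_force: [0.1, -0.7, -0.7]
opening: 0.285
finger_force: 78.7
t 31.1 tcp [565.6  14.4 190. ] z [-0. -0. -1.] x [-0.907  0.42   0.   ] open 0.2851395461380597 F [ 0.07 -0.65 -0.72]
share [-0.825 -3.206 -0.037]
saved
184 [255, 255, 255, 255, 255, 248, 200, 142, 95, 89, 83, 88, 87, 95, 134, 195, 244, 255, 255, 255, 254, 254]
185 [254, 254, 254, 255, 255, 255, 255, 250, 210, 201, 187, 186, 189, 210, 246, 255, 255, 255, 255, 254, 254, 254]
186 [254, 254, 254, 254, 254, 255, 255, 255, 255, 255, 255, 255, 255, 255, 255, 255, 255, 255, 254, 254, 254, 254]
187 [254, 254, 254, 254, 254, 254, 255, 255, 255, 255, 255, 255, 255, 255, 255, 255, 254, 254, 254, 254, 254, 254]
188 [254, 254, 254, 254, 254, 254, 254, 254, 254, 255, 254, 255, 255, 255, 254, 254, 254, 254, 254, 254, 254, 254]
189 [2
[... 1190 characters left out ...]
 81, 158, 251, 255, 255]
200 [255, 255, 255, 222, 141, 82, 77, 62, 59, 60, 57, 61, 59, 63, 60, 81, 109, 151, 245, 255, 255, 255]
201 [254, 255, 255, 255, 250, 207, 179, 144, 106, 86, 86, 93, 110, 112, 131, 200, 231, 245, 255, 255, 255, 254]
202 [254, 255, 255, 255, 255, 255, 255, 253, 229, 207, 201, 211, 229, 232, 244, 255, 255, 255, 255, 255, 254, 254]
203 [254, 254, 254, 255, 255, 255, 255, 255, 255, 255, 255, 255, 255, 255, 255, 255, 255, 255, 255, 254, 254, 254]
204 [254, 254, 254, 254, 254, 254, 255, 255, 255, 255, 255, 255, 255, 255, 255, 255, 254, 254, 254, 254, 254, 254]
205 [254, 254, 254, 254, 254, 254, 254, 254, 254, 254, 254, 254, 254, 254, 254, 254, 254, 254, 254, 254, 254, 254]
```

The cap's window dropped from v≈191.2 to 195.3, about 13 mm, and stayed down after I lifted the pusher. It is home. Now I'll put the pusher back.

```bash
python3 -m inch '.8 -.05 -.2 0 0;.8 -.103 -.4 0 0;.8 -.103 -.4 0 0;.8 -.103 -.4 0 0;.8 -.103 -.4 0 0;.8 -.103 -.4 0 0;.8 -.103 -.4 0 0;.8 -.103 -.4 0 0;.8 -.054 -.206 0 0;.8 0 0 0 0' 80;python3 -m inch '.8 0 0 0 0;.8 0 0 0 0;.8 0 0 0 0;.8 0 0 0 0;.8 0 0 0 0;.8 0 0 0 0;.8 0 0 .1 0;.8 0 0 .2 0;.8 0 0 .2 0;.8 0 0 .1 0' 80; python3 d.py 517.7 -246.1 100
python3 - <<'E'
from h import *
s=manip.capture("scene");p=np.array(manip.observe()["tcp_pos"])
print(proj(s,p-[0,0,54.6]),proj(s,p-[0,0,34.6]),proj(s,[517,-246.5,40]))
for v in range(216,252,2):print(v,s["pixels"][v,206:244].max(1).tolist())
E
```

```text
time_s: 31.98
tcp_pos: [515.6, -251.5, 189.5]
tcp_rot: [[-0.904, 0.426, -0.002], [0.426, 0.904, -0.002], [0.001, -0.003, -1.0]]
contact_force: [1.2, 0.6, -1.4]
opening: 0.284
finger_force: 78.6
time_s: 32.82
tcp_pos: [517.0, -245.5, 140.1]
tcp_rot: [[-0.907, 0.42, -0.002], [0.42, 0.907, 0.001], [0.002, -0.0, -1.0]]
contact_force: [-0.4, -0.1, -1.6]
opening: 0.285
finger_force: 78.6
t 32.8167 tcp [ 517.  -245.5  140.1] z [-0.002  0.001 -1.   ] x [-0.907  0.42   0.002] open 0.28495310288110826 F [-0.37 -0.09 -1.63]
share [-0.012 -0.003  0.502]
[222.56560528 232.03695655] [221.63864835 225.45286706] [224.24647315 246.59861407]
216 [95, 92, 93, 95, 98, 94, 91, 94, 88, 53, 37, 26, 37, 36, 34, 39, 33, 29, 27, 34, 67, 89, 94, 99, 98, 96, 97, 96, 91, 93, 96, 95, 96, 95, 96, 97, 99, 95]
218 [95, 90, 91, 96, 90, 92, 96, 95, 92, 69, 45, 29, 37, 28, 30, 34, 31, 37, 51, 72, 93, 95, 90, 96, 97, 93, 93, 96, 95, 97, 96, 95, 98, 97, 95, 93, 94, 95]
220 [91, 94, 95, 90, 92, 90, 98, 92, 96, 95, 88, 109, 137, 111, 116, 117, 123, 158, 142, 113, 113, 97, 91, 96, 94, 95, 95, 99, 95, 95, 98, 96, 96, 96, 95,
[... 2011 characters left out ...]
6, 177, 177, 177, 177, 164, 154, 138, 115, 95, 93, 95, 93, 95, 96, 98, 96, 92, 96, 102, 118, 149, 165, 176, 177, 179, 177, 175, 180, 175, 154, 101, 96]
246 [117, 174, 179, 178, 177, 177, 177, 178, 173, 162, 136, 105, 82, 85, 85, 91, 94, 96, 96, 97, 99, 100, 96, 96, 93, 93, 100, 132, 162, 177, 179, 178, 181, 178, 179, 174, 133, 97]
248 [107, 141, 177, 179, 177, 178, 179, 179, 170, 135, 105, 75, 81, 88, 89, 93, 92, 94, 92, 96, 97, 97, 95, 99, 92, 92, 108, 145, 171, 178, 178, 180, 181, 177, 180, 176, 170, 113]
250 [99, 125, 177, 179, 176, 178, 178, 175, 173, 152, 111, 82, 76, 80, 88, 89, 95, 109, 114, 119, 118, 118, 123, 116, 115, 119, 154, 175, 180, 178, 178, 179, 176, 177, 179, 178, 178, 138]
```

```bash
python3 -m inch '.8 -.007 .024 .05 0;.8 0 0 .1 0;.8 0 0 .12 0;.8 0 0 .12 0;.8 0 0 .1 0;.8 0 0 .05 0;.8 0 0 .03 0;.8 0 0 .03 0;.8 0 0 0 0;.8 0 0 0 0' 80
```

```text
time_s: 33.7
tcp_pos: [519.4, -244.7, 94.4]
tcp_rot: [[-0.907, 0.42, 0.0], [0.42, 0.907, -0.0], [-0.0, -0.0, -1.0]]
contact_force: [0.1, -0.4, -1.5]
opening: 0.286
finger_force: 78.6
```

```bash
python3 -m inch '.8 .009 .002 .03 0;.8 0 0 .03 0;.8 0 0 .03 0;.8 0 0 .03 0;.8 0 0 0 0;.8 0 0 0 0;.8 0 0 0 0;.8 0 0 0 0;.8 0 0 0 0;.8 0 0 0 0' 80
```

```text
time_s: 34.53
tcp_pos: [518.7, -244.1, 84.7]
tcp_rot: [[-0.907, 0.42, 0.0], [0.42, 0.907, -0.0], [-0.0, -0.0, -1.0]]
contact_force: [-0.0, 0.4, -3.1]
opening: 0.288
finger_force: 78.6
```

No contact so far. Continuing down.

```bash
python3 -m inch '.8 0 0 .03 0;.8 0 0 .04 0;.8 0 0 .04 0;.8 0 0 .04 0;.8 0 0 .03 0;.8 0 0 .01 0;.8 0 0 0 0;.8 0 0 0 0;.8 0 0 0 0;.8 0 0 0 0' 80
```

```text
time_s: 35.37
tcp_pos: [518.8, -244.2, 69.6]
tcp_rot: [[-0.907, 0.42, 0.0], [0.42, 0.907, -0.0], [-0.0, -0.0, -1.0]]
contact_force: [0.3, 0.3, -1.3]
opening: 0.283
finger_force: 78.6
```

```bash
python3 -m inch '.8 0 0 .015 0;.8 0 0 .015 0;.8 0 0 .015 0;.8 0 0 .01 0;.8 0 0 0 0;.8 0 0 0 0;.8 0 0 0 0;.8 0 0 0 0;.8 0 0 0 0;.8 0 0 0 0' 80
```

```text
time_s: 36.2
tcp_pos: [518.6, -244.1, 65.1]
tcp_rot: [[-0.907, 0.42, 0.0], [0.42, 0.907, -0.0], [-0.0, -0.0, -1.0]]
contact_force: [0.1, 0.3, -1.7]
opening: 0.286
finger_force: 78.6
```

```bash
python3 -m inch '.8 0 0 .006 0;.8 0 0 .006 0;.8 0 0 .006 0;.8 0 0 0 0;.8 0 0 0 0;.8 0 0 0 0;.8 0 0 0 0;.8 0 0 0 0;.8 0 0 0 0;.8 0 0 0 0' 80
```

```text
time_s: 37.03
tcp_pos: [519.0, -244.3, 64.6]
tcp_rot: [[-0.907, 0.42, 0.001], [0.42, 0.907, -0.0], [-0.001, 0.0, -1.0]]
contact_force: [-2.2, 0.2, 9.3]
opening: 0.285
finger_force: 79.6
```

It has bottomed at the same height as before, z = 64.6. I'll ease off, open slowly and retreat straight up.

```bash
python3 -m inch '.8 0 0 -.012 0;.8 0 0 0 0;.8 0 0 0 0;.6 0 0 0 0;.5 0 0 0 0;.4 0 0 0 0;.3 0 0 0 0;.2 0 0 0 0;.1 0 0 0 0;0 0 0 0 0' 30; python3 -m inch '-.1 0 0 0 0;-.3 0 0 0 0;-.4 0 0 0 0;-.5 0 0 -.05 0;-.5 0 0 -.15 0;-.5 0 0 -.3 0;-.5 0 0 -.4 0;-.5 0 0 -.4 0;-.5 0 0 -.3 0;-.5 0 0 -.1 0' 30
python3 - <<'E'
from h import *
s=manip.capture("scene");t=manip.capture("top");o=manip.observe();print(o["tcp_pos"],o["opening"],o["contact_force"])
g=s["pixels"].max(2)<70
for v in(220,224,228,234,240):
  u=np.where(g[v,208:238])[0]+208;print(v,u.min(),u.max())
P=s["pixels"][188:202,308:334].astype(int);m=(P.min(2)>150)&(P.min(2)<222);m[:5]=0
m[:, :6]=0;m[:,19:]=0;v,u=np.nonzero(m);print("win",u.mean()+308,v.mean()+188)
b0=cv2.imread("pics/scene0.png").astype(int);df=np.abs(b0-s["pixels"]).max(2)>60
n,l,st,ce=cv2.connectedComponentsWithStats(df.astype(np.uint8))
print([(st[i].tolist()) for i in range(1,n) if st[i,4]>6])
E
```

```text
time_s: 37.87
tcp_pos: [518.6, -244.1, 64.4]
tcp_rot: [[-0.907, 0.42, -0.0], [0.42, 0.907, 0.0], [0.0, -0.0, -1.0]]
contact_force: [0.1, 0.2, 0.0]
opening: 0.502
finger_force: 0.0
time_s: 38.7
tcp_pos: [520.2, -244.9, 204.9]
tcp_rot: [[-0.907, 0.421, 0.006], [0.421, 0.907, -0.002], [-0.006, 0.0, -1.0]]
contact_force: [0.3, -0.3, 0.2]
opening: 0.751
finger_force: 0.0
[ 519.4824475  -244.4873062   202.34400239] 0.7500904428445959 [ 0.59827884  0.02141741 -0.57775478]
220 216 227
224 217 228
228 218 228
234 218 229
240 220 229
win 320.35 195.5
[[163, 0, 6, 5, 20], [162, 0, 36, 43, 771], [221, 0, 29, 58, 787], [392, 1, 2, 17, 19], [395, 0, 5, 4, 16], [379, 2, 45, 50, 1062], [187, 36, 29, 9, 151], [164, 44, 3, 10, 18], [175, 45, 26, 12, 73], [169, 48, 2, 6, 9], [182, 70, 47, 46, 448], [171, 85, 2, 6, 10], [177, 115, 69, 51, 853], [181, 139, 9, 3, 17], [346, 156, 14, 13, 126], [314, 192, 14, 8, 63], [229, 235, 2, 7, 10], [218, 236, 2, 8, 12]]
```

The pusher stands upright within a pixel of its first position, the cap stayed down, and the only other image change is the arm. Handing in.

```bash
python3 -c "
from plant import manip
print(manip.job_done())"
```

```text
the job is handed in; nothing more can be done
None
```

The job is handed in, but no verdict came back: the cap snapped home at about 15 N as read at the wrist, the pusher is upright in its stand, the bystanders show no movement, and one picture I viewed was 1400 x 700, over the 800 x 600 limit.

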